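Grade the mixed trackballs

ROBOT

A 6-joint arm with a two-finger parallel gripper is mounted at the origin on the work surface. World frame = base frame: x ahead of the robot, y to its left, z up, the work surface at z = 0. Lengths are in m, angles in rad, forces in N, time in s.
With the tool pointing down it reaches from about 0.275 to 0.875 m from the base axis. Payload 12.5 kg.
Tool frame: the origin (TCP) lies on the centre line of the jaws, within the pads' length; the fingertips stand 14 mm ahead of it and the grasp point (between the pads) lies 5 mm behind it; z points along the fingers, y is the line along which they close (so a half turn about z gives the same grasp; the last joint's range is limited). The gripper opens to 85 mm and grips with 20 to 120 N. Pads are 22 mm wide; open, the fingers measure 114 mm over their backs; the gripper's body (76 mm by 85 mm) begins 54 mm behind the grasp point. The pads swing forward as they close: fully open they stand 13 mm farther back than shut.
Start: joints at [-1.276, 0.351, 1.652, -0, 1.139, -0.085], TCP at [0.204, -0.511, 0.245] pointing down, gripper open.
Joint ranges: [-2.75, 2.75], [-0.79, 2.1], [0.01, 2.65], [-1.57, 4.71], [0.07, 3.14], [-2.87, 2.87]. Speed limits (rad/s): [2.22, 2.22, 2.79, 3.14, 3.14, 3.14].

INTERFACE

Orientations are given as a unit quaternion [w, x, y, z].
In Python, from workcell import readout, viewer, job_done, search_frame, mark_of gives the robot as it stands.
- The arm moves only by the tool step_arm, never from a script. Its argument "moves" is a list of rows, each a list of 3 entries, a list of its own where there are three numbers: the shift along the tool's x, y, z in m, then the turn, a rotation vector about the tool's x, y, z in degrees, then the finger opening in m, from 0 to 0.0854. A call has 1 to 5 rows; each row is the pose to reach, as a shift and turn from the pose commanded when the call began, along the tool's axes at that moment; what a row does not reach only later rows make up. A row lasts 1/12 s, in which the tool goes at most 41.7 mm and 7.16 degrees, less where a joint would pass 70% of its speed; a pose out of reach is approached as far as the arm can. A call with a gripper value outside its range is refused whole. The fingers move at their own pace and stop on an object; "newtons" is the grip in N (left out, the last holds). Time passes only in rows, so rows that repeat a pose let the fingers close. It gives the time, the measured TCP pose, the force, the opening and the grip force at its end, in the units of the state.
- readout.get_obs(): the state, without advancing time (a new reading comes with each control period).
- viewer.snapshot(name): name is "scene" or "top" or "wrist"; returns a dict with "color" (384x512x3 uint8, red, green, blue), "mtx" (3x3 intrinsics, pixels), "view" (4x4, takes a point from world to camera coordinates). Camera axes: x right, y down, z forward; pixel columns grow to the right and rows downward; lengths in m; the calibration is good to about 2 mm. A picture is of the moment at which its call begins. There is no depth.
- job_done(): hands the job in; it is judged then, once.
Trained networks look in the newest picture that a camera, given by its name, has taken for a name from the list of things; names that differ only in an ending like _2 or _b are one class to them, and where a whole thing is asked for, a point or a joint stands for the part that bears it (a point fixed in the world has none). Each returns a list of dicts, best first, with "p" (0 to 1); they miss things now and then, are a little off and sometimes report something else, mostly with a low value. They report only what shows in the picture. A call takes as long as a camera call. They do not tell look-alikes from the thing itself.
- search_frame(camera, name): "box" ([left, top, width, height] in pixels, round what is visible of it).
- mark_of(camera, name): "location" ([row, column] in pixels: a listed point, or the origin of a listed thing).
The state is a dict: "clock": time; "joint_pos": joint angles; "qvel": joint speeds; "joint_efforts": joint torques, N m; "tool_pos": TCP position; "ee_rot": TCP orientation; "force": force on the tool from outside, world axes, zero at the start; "wrist_torque": the same for the moment, N m; "opening": finger opening in m; "grasp_force": force on a finger pad.
Only numpy, scipy, OpenCV 4.12 (cv2) and the standard library are available. Lean on these libraries where they do the work, as an engineer would, in place of code of your own. Each camera call takes 0.05 s, during which the arm holds its last target. There are 200 camera calls.

TASK

Grade the scoop of mixed trackballs: first stand the orange bin squarely against the foot of the sloped grader, low front towards it, so that it will catch what rolls off the rods. Then pick up the scoop by its red handle and tip it over the plain plate at the top of the grader, so that all the large red balls roll down the rods into the bin and all the small blue ones drop through into the tray under the rods. Finally stand the empty scoop upright on the bench and let go, leaving the bin in place and the other things on the bench as they were.

Things in the scene. Friction and masses are not known exactly. Their poses are not given: they have to be found in the camera images.
- sorter: Ball grader: fixed blue and aluminium ramp climbing 13 degrees, 166 mm wide (x) and 245 mm long (local y 0 to 245). Origin: on the bench, mid-width, at its foot face (the low end). Local +y points from foot to high end; balls roll towards -y. Blue side walls, 6 mm thick, stand 38 mm above the ramp all along (127 mm high at the foot, 185 mm at the top end).
- feed (a point): Middle of the plain aluminium plate at the top of the grader, on its upper face, at sorter local (0, 205, 136) mm; axes as the sorter. The plate runs from local y = 160 (126 mm high) to 245 (146 mm high), 154 mm wide between the side walls, open at the back. Tip the scoop here, its lip 10 to 30 mm above the plate and between the walls.
- rods_end (a point): Lower end of the grader's four steel rods, mid-width, 89 mm above the bench at the foot face; axes as the sorter. The rods run along y from 0 to 160 at x = -72, -24, 24, 72 with 40 mm gaps. Big balls roll off here, over the 62 mm high foot wall. Under the rods a yellow tray, closed all round, catches the small balls.
- bin_grip (a point): On the high back wall of the loose orange bin: mid-width, 15 mm below the rim, 100 mm above the bin's underside. Grip the wall here from above (10 mm thick along y, 172 mm wide, 115 mm high). Axes of the bin: +y from back wall to low front, z up. Bin 0.4 kg. In place, its axes match the sorter's and this point is 115 to 135 mm out from the foot face.
- bin_front (a point): Middle of the low front wall's outer face of the orange bin, on its lower edge: 115 mm along +y from bin_grip; axes of the bin. The bin is 172 mm wide (x), 120 mm long (y), open on top; front wall 42 mm high, side walls 58 mm, rising to 88 mm next to the back. This edge goes against the grader's foot face or a few mm off.
- scoop_grip (a point): Centre of the red handle bar of the loose aluminium scoop, 113 mm above the bench when it stands. The bar spans the scoop along x, 14 mm thick along y, 22 mm high, 118 mm free between its uprights: grip it from above, closing along y. Scoop 126 mm wide (x), 144 mm long (y), 0.3 kg plus 0.225 kg of balls, which reach about 70 mm above the bench.
- scoop_lip (a point): Middle of the scoop's pouring lip: 80 mm towards the scoop's -y from the handle centre and 67.5 mm below it; axes as scoop_grip. The open mouth faces -y. The floor falls 15 degrees from mouth to closed back, so balls stay in while level and roll out when tipped mouth-down well past 15 degrees (40 to 45 empties it). The feet are 50 mm or more behind the lip.
- big_a: Large red ball, 50 mm across, 75 g; its centre. Starts in the scoop.
- big_b: Large red ball, 50 mm across, 75 g; its centre. Starts in the scoop.
- small_a: Small blue ball, 32 mm across, 25 g; its centre. Starts in the scoop.
- small_b: Small blue ball, 32 mm across, 25 g; its centre. Starts in the scoop.
- small_c: Small blue ball, 32 mm across, 25 g; its centre. Starts in the scoop.
- pedal_grey: Bystander: grey effects pedal, 68 x 112 x 52 mm high; origin under its centre. Leave alone.
- pedal_teal: Bystander: green effects pedal, 68 x 112 x 52 mm high; origin under its centre. Leave alone.
- spray: Bystander: spray can, 54 mm across, 180 mm tall; origin under its centre. Leave alone.
- glue: Bystander: yellow glue bottle, 40 mm across, 110 mm tall; origin under its centre. Leave alone.
- tub: Bystander: white plastic tub, 70 mm across, 80 mm tall; origin under its centre. Leave alone.
- driver: Bystander: screwdriver lying on the bench, 190 mm long. Leave alone.
There are look-alikes about, which are no part of the job. Leave any pink look-alike of the big_b alone. Leave any pink look-alike of the part that bears scoop_grip alone.

How it is judged:
On the way, in this order (a step that is already met when the one before it is completed fails the run):
1. the bin stands square at the grader's foot, low front towards it, and is let go (y of bin_grip in the frame of sorter between -0.137 and -0.1 m and x of bin_grip in the frame of sorter between -0.02 and 0.02 m and height (world z) of bin_grip below 0.106 m and angle between bin_grip's own z axis and vertical below 0.1 rad and angle between the y axis of bin_grip and the y axis of sorter, either way round below 0.15 rad and contact force between the fingers and bin below 0.1 N), for 0.2 s.
2. the scoop is tipped with its lip over the plate at the top of the grader (angle between scoop_grip's own z axis and vertical above 0.15 rad and height (world z) of scoop_lip above 0.1 m and horizontal distance between scoop_lip and feed below 0.07 m), for 0.05 s.
3. all large balls are in the bin and all small balls in the tray under the rods (x of big_a in the frame of bin_grip between -0.075 and 0.075 m and y of big_a in the frame of bin_grip between 0.015 and 0.105 m and z of each of big_a, big_b in the frame of bin_grip below -0.03 m and x of big_b in the frame of bin_grip between -0.075 and 0.075 m and y of big_b in the frame of bin_grip between 0.015 and 0.105 m and x of small_a in the frame of sorter between -0.077 and 0.077 m and y of small_a in the frame of sorter between 0.006 and 0.16 m and z of each of small_a, small_b, small_c in the frame of sorter below 0.085 m and x of small_b in the frame of sorter between -0.077 and 0.077 m and y of small_b in the frame of sorter between 0.006 and 0.16 m and x of small_c in the frame of sorter between -0.077 and 0.077 m and y of small_c in the frame of sorter between 0.006 and 0.16 m), for 0.2 s.
At the end, for the whole second after the job is handed in: The bin stands on the bench at the grader's foot (gap under 22 mm, within 20 mm sideways, square within 0.15 rad), both large balls lie in it, the three small balls lie in the tray under the rods, and the empty scoop stands upright (within 0.1 rad) on the bench, let go (all of step 3 and y of bin_grip in the frame of sorter between -0.137 and -0.1 m and x of bin_grip in the frame of sorter between -0.02 and 0.02 m and height (world z) of bin_grip below 0.106 m and angle between each of bin_grip, scoop_grip's own z axis and vertical below 0.1 rad and angle between the y axis of bin_grip and the y axis of sorter, either way round below 0.15 rad and height (world z) of scoop_grip below 0.121 m); the robot touches nothing.
It fails at once if a bystander is moved more than 30 mm (distance of any of pedal_grey, pedal_teal, spray, glue, tub, driver from where it was at the start of the episode above 0.03 m).
It also fails if it takes over 72 s, if anything falls off the work surface, if the arm or the gripper's body presses on something with over 40 N, if the wrist force passes 120 N, or if a joint passes its speed limit or range.

## Working session

There is one attempt and no reset: what is moved stays moved. The work goes in short steps, Python scripts to look and compute and a tool call to move; the robot and the scene stay as the last step left them, time stands still between calls to the robot, and variables do not carry over. Pictures are saved under pics/ and viewed, at most 10 in all, crops included, and the job is handed in when it is done.

Besides the shell and the picture viewer there is one more tool, called after "Call:" in YAML: its name, and indented under it one key for each argument. step_arm: Moves the arm, as the interface text tells. Its arguments: {"type":"object","properties":{"moves":{"type":"array"},"newtons":{"type":"number"}},"required":["moves"]}

```bash
ls; mkdir -p pics
cat > h.py <<'E'
import numpy as np, cv2
from workcell import readout, viewer, job_done, search_frame, mark_of
def snap(c,fn=None):
    s=viewer.snapshot(c)
    if fn: cv2.imwrite('pics/'+fn,s['color'][:,:,::-1])
    return s
def ray(s,row,col):
    V=np.array(s['view']);R=V[:3,:3];t=V[:3,3]
    d=R.T@np.linalg.solve(np.array(s['mtx']),[col,row,1.]);o=-R.T@t
    return o,d/np.linalg.norm(d)
def atz(s,row,col,z):
    o,d=ray(s,row,col);return o+d*(z-o[2])/d[2]
def proj(s,p):
    V=np.array(s['view']);c=V[:3,:3]@np.array(p)+V[:3,3];u=np.array(s['mtx'])@c;return u[:2]/u[2]
def tri(rays):
    A=0;b=0
    for o,d in rays:
        P=np.eye(3)-np.outer(d,d);A=A+P;b=b+P@o
    return np.linalg.solve(A,b)
E
python3 - <<'E'
from h import *
names={'sorter':0,'feed':.136,'rods_end':.089,'bin_grip':.1,'bin_front':0,'scoop_grip':.113,'scoop_lip':.0455,'big_a':None,'small_a':None,'pedal_grey':0,'pedal_teal':0,'spray':0,'glue':0,'tub':0,'driver':0}
for c in ['scene','top']:
    s=snap(c,c+'0.png')
    print(c,np.round(-s['view'][:3,:3].T@s['view'][:3,3],3))
    for n,z in names.items():
        r=mark_of(c,n)
        print(n,[(round(q['p'],2),np.round(q['location']).tolist(),np.round(atz(s,*q['location'],z or .04)[:2],3).tolist()) for q in r[:3]])
print(readout.get_obs())
E
```

```text
pics
scene [0.995 0.878 0.742]
sorter [(0.63, [210.0, 234.0], [0.597, 0.003]), (0.4, [207.0, 190.0], [0.716, -0.084])]
feed [(0.79, [210.0, 260.0], [0.588, 0.16]), (0.56, [184.0, 235.0], [0.586, 0.001])]
rods_end [(0.86, [186.0, 233.0], [0.564, -0.063])]
bin_grip [(0.64, [238.0, 347.0], [0.424, 0.351])]
bin_front [(0.59, [298.0, 350.0], [0.512, 0.475])]
scoop_grip [(0.97, [122.0, 273.0], [0.186, -0.421]), (0.74, [136.0, 224.0], [0.437, -0.402])]
scoop_lip [(0.97, [147.0, 212.0], [0.473, -0.456]), (0.61, [149.0, 280.0], [0.229, -0.29]), (0.58, [312.0, 264.0], [0.718, 0.409])]
big_a [(0.56, [173.0, 240.0], [0.469, -0.204]), (0.48, [157.0, 226.0], [0.456, -0.349])]
small_a [(0.38, [145.0, 236.0], [0.371, -0.432]), (0.33, [190.0, 236.0], [0.535, -0.103])]
pedal_grey [(0.91, [218.0, 295.0], [0.447, 0.145])]
pedal_teal [(0.42, [189.0, 262.0], [0.454, -0.058])]
spray [(0.84, [251.0, 212.0], [0.74, 0.149]), (0.35, [137.0, 225.0], [0.376, -0.532])]
glue [(0.53, [204.0, 186.0], [0.721, -0.109])]
tub [(0.76, [308.0, 264.0], [0.71, 0.395])]
driver [(0.74, [182.0, 168.0], [0.73, -0.277])]
top [ 0
[... 1406 characters left out ...]
4])]
{'clock': 1.6, 'joint_pos': array([-1.27560835e+00,  3.50677362e-01,  1.65181283e+00,  9.24528046e-07,
        1.13908796e+00, -8.45994778e-02]), 'qvel': array([ 0.00117072, -0.00013541, -0.00010428, -0.00036151, -0.00055877,
       -0.00032057]), 'joint_efforts': array([-2.38183047e-04, -5.06023443e+01, -2.91646135e+01, -8.50505944e-05,
        7.03632832e-04,  1.00542354e-05]), 'tool_pos': array([ 0.20391702, -0.51078317,  0.24529708]), 'ee_rot': array([7.16895408e-06, 9.82024337e-01, 1.88754343e-01, 1.17984368e-06]), 'force': array([-0.16085647, -0.76612523,  0.11001109]), 'wrist_torque': array([0.00522354, 0.03097034, 0.02401042]), 'grasp_force': 0.0, 'opening': 0.08532144592650848}
```

View images.

Run:
```python
import cv2
t=cv2.imread('pics/top0.png');s=cv2.imread('pics/scene0.png')
cv2.imwrite('pics/t1.png',cv2.resize(t[70:320,60:460],(800,500),interpolation=2))
cv2.imwrite('pics/s1.png',cv2.resize(s[90:340,140:420],(672,600),interpolation=2))
```

```text
(no output)
```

View pics/t1.png

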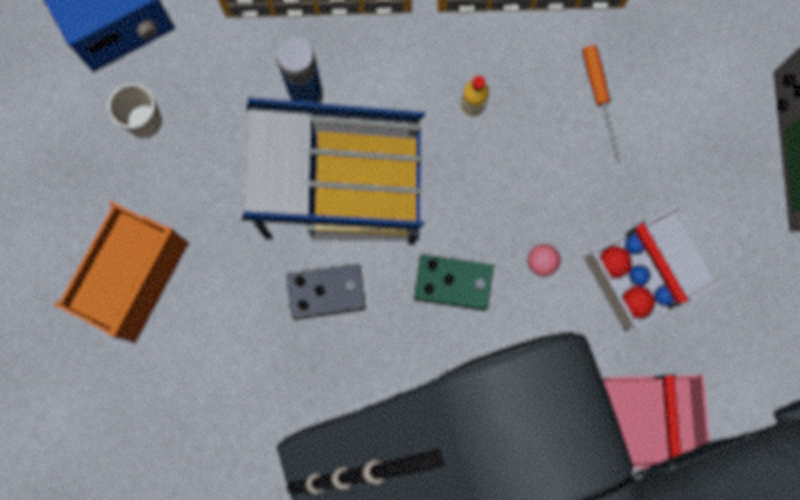

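View pics/s1.png

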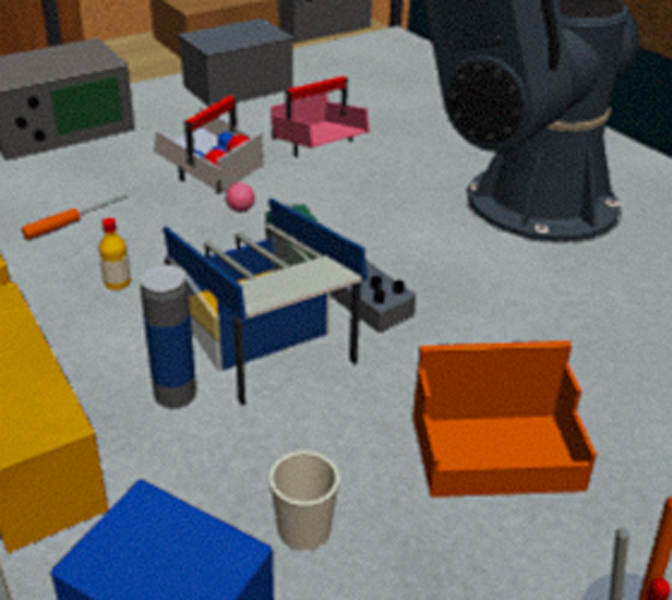

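The two red-handled scoops in the top view are the aluminium one with balls (row 202, col 389) and the empty pink one (row 279, col 396). The pink ball is at (200, 330). I choose the aluminium scoop at (202, 389) and will check it in a close crop before I reach for it. The orange bin is at (213, 132), with nothing else like it nearby. The grader's foot is at (156, 271) and its high end is towards the left.

Call:
step_arm:
  moves:
    - [[0.031,-0.024,-0.013],[0,0,0],0.085]
    - [[0.062,-0.048,-0.026],[0,0,0],0.085]
    - [[0.093,-0.071,-0.04],[0,0,0],0.085]
    - [[0.124,-0.095,-0.053],[0,0,0],0.085]
    - [[0.155,-0.118,-0.066],[0,0,0],0.085]

```text
clock: 2.02
tool_pos: [0.3046, -0.342, 0.312]
ee_rot: [0.0, 0.982, 0.189, 0.0]
force: [0.6, 0.1, 0.3]
opening: 0.0851
grasp_force: 0.0
```

Call:
step_arm:
  moves:
    - [[0.031,-0.024,-0.013],[0,0,0],0.085]
    - [[0.062,-0.048,-0.026],[0,0,0],0.085]
    - [[0.093,-0.071,-0.04],[0,0,0],0.085]
    - [[0.124,-0.095,-0.053],[0,0,0],0.085]
    - [[0.155,-0.118,-0.066],[0,0,0],0.085]

```text
clock: 2.43
tool_pos: [0.4048, -0.1748, 0.3783]
ee_rot: [0.0, 0.982, 0.189, 0.0]
force: [-0.1, -0.9, 0.3]
opening: 0.0847
grasp_force: 0.0
```

Call:
step_arm:
  moves:
    - [[0.031,-0.024,-0.013],[0,0,0],0.085]
    - [[0.062,-0.048,-0.026],[0,0,0],0.085]
    - [[0.093,-0.071,-0.04],[0,0,0],0.085]
    - [[0.124,-0.095,-0.053],[0,0,0],0.085]
    - [[0.155,-0.118,-0.066],[0,0,0],0.085]

```text
clock: 2.85
tool_pos: [0.505, -0.0076, 0.4442]
ee_rot: [0.0, 0.982, 0.189, 0.0]
force: [-0.0, -1.2, 0.4]
opening: 0.0851
grasp_force: 0.0
```

Run:
```python
from h import *
import json,pickle
s=snap('wrist','w1.png')
V=s['view'];print('cam',-V[:3,:3].T@V[:3,3],'fwd',V[2,:3], 'right',V[0,:3])
for n,z in {'feed':.136,'rods_end':.089,'bin_grip':.1,'sorter':0}.items():
    print(n,[(round(q['p'],2),np.round(q['location'],1).tolist(),np.round(atz(s,*q['location'],z)[:2],3).tolist()) for q in mark_of('wrist',n)[:2]])
t=snap('top','t2.png'); c=snap('scene','s2.png')
pickle.dump((s,t,c),open('v1.pkl','wb'))
a=cv2.resize(t['color'][85:260,60:440,::-1],(800,368),interpolation=2)
cv2.imwrite('pics/w1b.png',s['color'][:,:,::-1]); cv2.imwrite('pics/t2b.png',a)
o=readout.get_obs();print(o['joint_pos'],o['tool_pos'])
```

```text
cam [0.56549982 0.0165943  0.57231875] fwd [-0.23893918 -0.09513037 -0.96636343] right [ 3.71732289e-01 -9.28339824e-01 -5.25783594e-04]
feed [(0.85, [62.5, 162.1], [0.58, 0.15]), (0.72, [117.4, 460.8], [0.666, -0.253])]
rods_end [(0.73, [246.6, 402.7], [0.455, -0.305]), (0.67, [123.4, 297.8], [0.576, -0.055])]
bin_grip [(0.79, [122.2, 11.3], [0.418, 0.346])]
sorter [(0.86, [124.7, 288.1], [0.569, -0.053]), (0.34, [259.5, 412.6], [0.417, -0.397])]
[-1.13193452e-01  1.33992673e-01  1.45303659e+00 -1.66653989e-04
  1.55528753e+00  1.07908016e+00] [ 0.50403438 -0.0105409   0.44293101]
```

View pics/w1b.png

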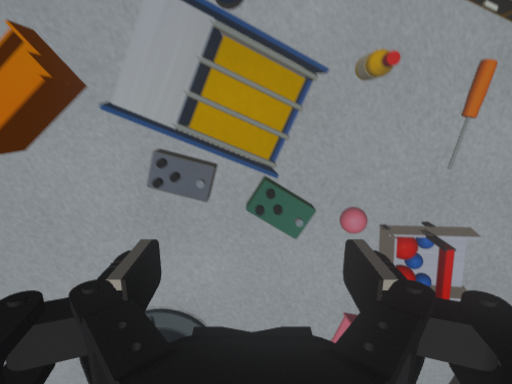

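The wrist view shows the grader with its plate to the left, around (62, 162), and its foot corners near (172, 275) and (71, 327), written row, column. The bin is at the left edge and the aluminium scoop with balls is at (255, 425). I'll zoom in on the grader to read its corners.

Run:
```python
import cv2
w=cv2.imread('pics/w1.png')
cv2.imwrite('pics/w1z.png',cv2.resize(w[0:190,90:340],None,fx=3.1,fy=3.1,interpolation=2))
```

```text
(no output)
```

View pics/w1z.png

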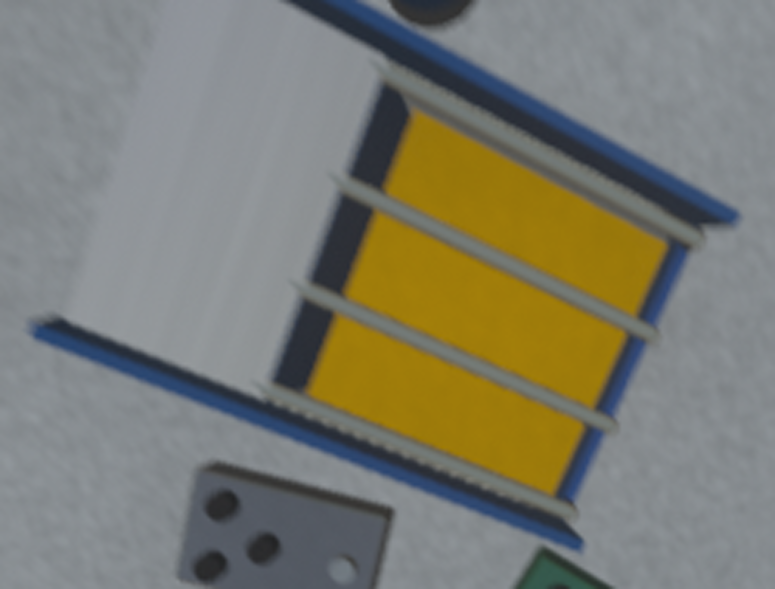

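```bash
cat > fit.py <<'E'
from h import *
from scipy.optimize import least_squares
def fit(s,pts,px,x0):
    pts=np.array(pts)/1000;px=np.array(px,float)
    def f(v):
        c,q=np.cos(v[2]),np.sin(v[2]);R=np.array([[c,-q,0],[q,c,0],[0,0,1]])
        return np.concatenate([proj(s,R@p+[v[0],v[1],0])-u for p,u in zip(pts,px)])
    r=least_squares(f,x0,loss='soft_l1',f_scale=1.5)
    return r.x,np.round(f(r.x).reshape(-1,2),1)
E
python3 - <<'E'
from fit import *
import pickle
s,t,c=pickle.load(open('v1.pkl','rb'))
P=[(-83,0,127),(83,0,127),(-83,245,185),(-24,0,89),(24,0,89),(-72,0,89),(72,0,89),(-24,160,126),(24,160,126),(-77,245,146)]
U=np.array([(581,549),(740,215),(35,330),(613,425),(655,335),(573,515),(700,238),(300,288),(340,183),(66,318)])/3.1+[90,0]-.34
v,r=fit(s,P,U,[.57,-.055,0]);print(v,np.degrees(v[2]));print(r.tolist())
for n in [(0,.205,.136),(0,-.125,.1)]:
    k,q=np.cos(v[2]),np.sin(v[2]);print(v[0]+k*n[0]-q*n[1],v[1]+q*n[0]+k*n[1])
E
```

```text
[ 0.57498018 -0.05160347 -0.03489241] -1.9991879528623528
[[-2.7, -0.1], [-2.2, -2.6], [-6.4, 0.3], [1.3, 0.9], [1.4, 0.5], [1.1, -0.2], [1.3, 1.0], [0.8, -0.2], [0.6, -0.6], [-0.6, 0.4]]
0.5821316739329916 0.15327174732223298
0.5706195142289437 -0.17652738878783705
```

Call:
step_arm:
  moves:
    - [[0.002,-0.032,0.008],[0,0,-6.3],0.085]
    - [[0.003,-0.065,0.016],[0,0,-12.6],0.085]
    - [[0.005,-0.097,0.024],[0,0,-18.9],0.085]
    - [[0.006,-0.13,0.032],[0,0,-25.2],0.085]
    - [[0.008,-0.162,0.04],[0,0,-31.5],0.085]

```text
clock: 3.62
tool_pos: [0.4509, 0.1439, 0.4029]
ee_rot: [0.0, 0.893, 0.45, 0.0]
force: [0.4, -0.1, -0.4]
opening: 0.0852
grasp_force: 0.0
```

Call:
step_arm:
  moves:
    - [[0.018,-0.027,0.008],[0,0,-6.3],0.085]
    - [[0.037,-0.054,0.016],[0,0,-12.6],0.085]
    - [[0.055,-0.08,0.024],[0,0,-18.9],0.085]
    - [[0.074,-0.107,0.032],[0,0,-25.2],0.085]
    - [[0.092,-0.134,0.04],[0,0,-31.5],0.085]

```text
clock: 4.03
tool_pos: [0.3991, 0.298, 0.3629]
ee_rot: [0.0, 0.737, 0.675, 0.0]
force: [0.9, -0.3, 0.4]
opening: 0.085
grasp_force: 0.0
```

Call:
step_arm:
  moves:
    - [[0,0,0],[0,0,-6.3],0.085]
    - [[0,0,0],[0,0,-12.6],0.085]
    - [[0,0,0],[0,0,-18.9],0.085]
    - [[0,0,0],[0,0,-25.2],0.085]
    - [[0,0,0],[0,0,-31.5],0.085]

```text
clock: 4.45
tool_pos: [0.3998, 0.2966, 0.3631]
ee_rot: [-0.0, 0.526, 0.85, -0.0]
force: [0.4, 0.0, -0.1]
opening: 0.085
grasp_force: 0.0
```

Call:
step_arm:
  moves:
    - [[0,0,0],[0,0,-6.3],0.085]
    - [[0,0,0],[0,0,-12.6],0.085]
    - [[0,0,0],[0,0,-18.9],0.085]
    - [[0,0,0],[0,0,-25.2],0.085]
    - [[0,0,0],[0,0,-31.5],0.085]

```text
clock: 4.87
tool_pos: [0.3998, 0.2965, 0.3632]
ee_rot: [-0.0, 0.276, 0.961, -0.0]
force: [0.0, -0.0, 0.3]
opening: 0.0848
grasp_force: 0.0
```

Run:
```python
from h import *
import pickle
s=snap('wrist','w2.png');pickle.dump(s,open('v2.pkl','wb'))
for n,z in {'bin_grip':.1,'bin_front':0}.items():
    print(n,[(round(q['p'],2),np.round(q['location'],1).tolist(),np.round(atz(s,*q['location'],z)[:2],4).tolist()) for q in mark_of('wrist',n)[:2]])
o=readout.get_obs();print(o['joint_pos'],o['tool_pos'],o['ee_rot'])
cv2.imwrite('pics/w2z.png',cv2.resize(s['color'][:,:,::-1],None,fx=1.5,fy=1.5,interpolation=2))
```

```text
bin_grip [(0.93, [157.9, 293.2], [0.4214, 0.346])]
bin_front [(0.7, [143.9, 356.0], [0.4746, 0.4455]), (0.3, [332.6, 142.2], [0.5765, -0.0563])]
[ 5.45092009e-01  1.53632256e-01  1.61540933e+00 -6.90594213e-05
  1.37272960e+00 -4.58723732e-01] [0.39979186 0.29678384 0.36323324] [-3.53875087e-05  2.79701796e-01  9.60086921e-01 -8.86696149e-05]
```

View pics/w2z.png

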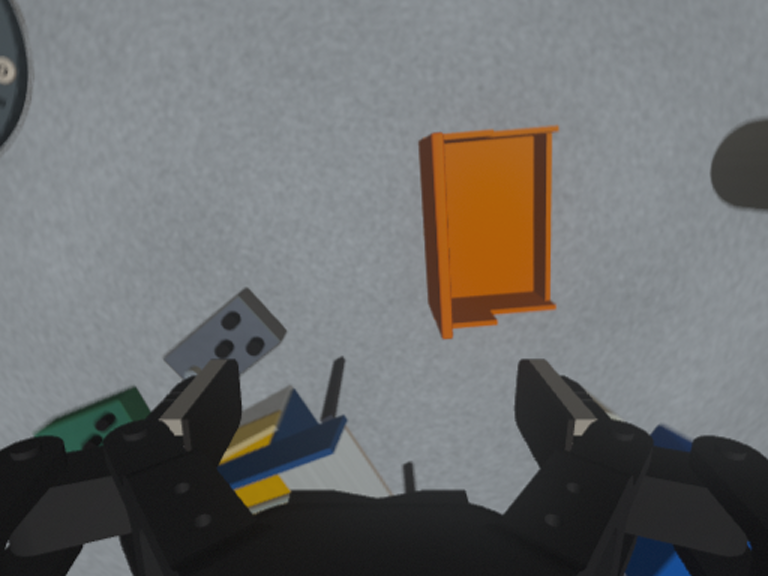

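The bin is square in view. Its high back-wall rim runs from (134, 437) to (337, 448), written row, column in the 1.5x picture, and the low front is at the right edge (column 556). I'll fit its pose now.

Run:
```python
from fit import *
import pickle
s=pickle.load(open('v2.pkl','rb'))
P=[(86,-5,115),(86,5,115),(-86,-5,115),(-86,5,115),(-86,115,58),(86,115,58)]
U=np.array([(443,338),(452,338),(433,134),(442,133),(557,126),(556,309)])/1.5-.17
v,r=fit(s,P,U,[.42,.345,-.56]);print(v,np.degrees(v[2]));print(r.tolist())
o=readout.get_obs();q=o['ee_rot'];ty=np.degrees(2*np.arctan2(q[2],q[1]))-90
print('tool y yaw',ty,'turn about tool z',-(np.degrees(v[2])+90-ty))
a=np.radians(ty+90);X=np.array([np.cos(a),np.sin(a)]);Y=np.array([np.sin(a),-np.cos(a)])
d=v[:2]-o['tool_pos'][:2];print('tool xy',d@X,d@Y)
```

```text
[ 0.42323565  0.34491633 -0.47003411] -26.930970554143414
[[-0.8, 1.7], [0.9, 1.1], [-1.9, -0.6], [0.7, -0.8], [0.7, -0.6], [-0.1, 0.3]]
tool y yaw 57.51518431564389 turn about tool z -5.553845130212693
tool xy 0.006075184743432857 0.05319248310945609
```

Call:
step_arm:
  moves:
    - [[0.002,0.015,0.02],[0,0,-3],0.085]
    - [[0.004,0.03,0.045],[0,0,-5.5],0.085]
    - [[0.006,0.053,0.07],[0,0,-5.5],0.085]
    - [[0.006,0.053,0.1],[0,0,-5.5],0.085]
    - [[0.006,0.053,0.12],[0,0,-5.5],0.085]

```text
clock: 5.43
tool_pos: [0.4225, 0.3454, 0.2405]
ee_rot: [-0.001, 0.233, 0.972, -0.001]
force: [0.2, -1.0, 0.3]
opening: 0.0853
grasp_force: 0.0
```

Call:
step_arm:
  moves:
    - [[0,0,0.035],[0,0,0],0.085]
    - [[0,0,0.07],[0,0,0],0.085]
    - [[0,0,0.105],[0,0,0],0.085]
    - [[0,0,0.135],[0,0,0],0.085]
    - [[0,0,0.15],[0,0,0],0.085]

```text
clock: 5.85
tool_pos: [0.4216, 0.3442, 0.0898]
ee_rot: [-0.001, 0.234, 0.972, -0.002]
force: [0.2, -0.4, -0.9]
opening: 0.0848
grasp_force: 0.0
```

Call:
step_arm:
  moves:
    - [[0,0,0],[0,0,0],0.0]
    - [[0,0,0],[0,0,0],0.0]
    - [[0,0,0],[0,0,0],0.0]
    - [[0,0,0],[0,0,0],0.0]
    - [[0,0,0],[0,0,0],0.0]
  newtons: 80

```text
clock: 6.27
tool_pos: [0.4234, 0.346, 0.0947]
ee_rot: [0.001, 0.232, 0.973, 0.001]
force: [-0.1, 0.2, -0.3]
opening: 0.0254
grasp_force: 0.0
```

Call:
step_arm:
  moves:
    - [[0,0,0],[0,0,0],0.0]
    - [[0,0,0],[0,0,0],0.0]
    - [[0,0,0],[0,0,0],0.0]
    - [[0,0,0],[0,0,0],0.0]
    - [[0,0,0],[0,0,0],0.0]

```text
clock: 6.68
tool_pos: [0.4232, 0.346, 0.0943]
ee_rot: [0.001, 0.231, 0.973, 0.001]
force: [-0.2, -0.8, 7.2]
opening: 0.009
grasp_force: 79.5
```

Call:
step_arm:
  moves:
    - [[0,0,-0.015],[0,0,0],0.0]
    - [[0,0,-0.045],[0,0,0],0.0]
    - [[0,0,-0.08],[0,0,0],0.0]
    - [[0,0,-0.11],[0,0,0],0.0]
    - [[0,0,-0.14],[0,0,0],0.0]

```text
clock: 7.1
tool_pos: [0.4223, 0.3454, 0.2347]
ee_rot: [-0.0, 0.231, 0.973, -0.0]
force: [0.7, 1.4, -5.6]
opening: 0.0088
grasp_force: 78.5
```

Call:
step_arm:
  moves:
    - [[0,0,-0.03],[0,0,0],0.0]
    - [[0,0,-0.055],[0,0,0],0.0]
    - [[0,0,-0.075],[0,0,0],0.0]
    - [[0,0,-0.085],[0,0,0],0.0]
    - [[0,0,-0.09],[0,0,0],0.0]

```text
clock: 7.52
tool_pos: [0.4228, 0.3457, 0.3244]
ee_rot: [0.0, 0.231, 0.973, 0.0]
force: [0.6, 0.4, -4.7]
opening: 0.009
grasp_force: 78.6
```

Call:
step_arm:
  moves:
    - [[-0.01,-0.01,0],[0,0,0],0.0]
    - [[-0.025,-0.027,0],[0,0,0],0.0]
    - [[-0.045,-0.049,0],[0,0,0],0.0]
    - [[-0.068,-0.074,0],[0,0,0],0.0]
    - [[-0.092,-0.1,0],[0,0,0],0.0]

```text
clock: 7.93
tool_pos: [0.4594, 0.2138, 0.3217]
ee_rot: [-0.001, 0.231, 0.973, -0.001]
force: [1.7, 0.5, -3.8]
opening: 0.0091
grasp_force: 78.5
```

Call:
step_arm:
  moves:
    - [[-0.02,-0.022,0],[0,0,0],0.0]
    - [[-0.04,-0.044,0],[0,0,0],0.0]
    - [[-0.06,-0.065,0],[0,0,0],0.0]
    - [[-0.08,-0.087,0],[0,0,0],0.0]
    - [[-0.1,-0.109,0],[0,0,0],0.0]

```text
clock: 8.35
tool_pos: [0.4998, 0.0712, 0.3218]
ee_rot: [-0.001, 0.231, 0.973, -0.0]
force: [0.2, 0.7, -5.3]
opening: 0.0089
grasp_force: 78.6
```

Call:
step_arm:
  moves:
    - [[-0.02,-0.022,0],[0,0,0],0.0]
    - [[-0.04,-0.044,0],[0,0,0],0.0]
    - [[-0.06,-0.065,0],[0,0,0],0.0]
    - [[-0.08,-0.087,0],[0,0,0],0.0]
    - [[-0.1,-0.109,0],[0,0,0],0.0]

```text
clock: 8.77
tool_pos: [0.5401, -0.0711, 0.3217]
ee_rot: [-0.001, 0.231, 0.973, -0.0]
force: [-0.2, 0.1, -4.9]
opening: 0.0087
grasp_force: 78.6
```

Call:
step_arm:
  moves:
    - [[-0.02,-0.022,0],[0,0,-4],0.0]
    - [[-0.04,-0.044,0],[0,0,-10],0.0]
    - [[-0.06,-0.065,0],[0,0,-16],0.0]
    - [[-0.07,-0.076,0],[0,0,-21],0.0]
    - [[-0.075,-0.082,0],[0,0,-24.7],0.0]

```text
clock: 9.18
tool_pos: [0.5704, -0.1787, 0.3211]
ee_rot: [-0.001, 0.016, 1.0, 0.0]
force: [-1.1, 1.3, -3.9]
opening: 0.0092
grasp_force: 78.6
```

Call:
step_arm:
  moves:
    - [[0,0,0],[0,0,0],0.0]
    - [[0,0,0],[0,0,0],0.0]

```text
clock: 9.35
tool_pos: [0.5701, -0.1765, 0.3218]
ee_rot: [-0.001, 0.019, 1.0, 0.0]
force: [0.7, -0.3, -5.0]
opening: 0.0089
grasp_force: 78.5
```

```bash
cat > go.py <<'E'
from fit import *
import sys
from scipy.spatial.transform import Rotation as Ro
def to(p,yawy=None):
    o=readout.get_obs();q=o['ee_rot'];R=Ro.from_quat([q[1],q[2],q[3],q[0]]).as_matrix()
    print('tcp',np.round(o['tool_pos'],4),'tool y yaw',np.round(np.degrees(np.arctan2(R[1,1],R[0,1])),2),'q',np.round(q,4),'j',np.round(o['joint_pos'],2),'t',o['clock'])
    print('shift',np.round(R.T@(np.array(p)-o['tool_pos']),4))
    if yawy is not None:
        print('turn z', -((yawy-np.degrees(np.arctan2(R[1,1],R[0,1]))+180)%360-180))
E
python3 - <<'E'
from go import *
import pickle
to([.571,-.176,.0945],88)
s=snap('wrist','w3.png');pickle.dump(s,open('v3.pkl','wb'))
cv2.imwrite('pics/w3z.png',cv2.resize(s['color'][:,:,::-1],None,fx=1.5,fy=1.5,interpolation=2))
E
```

```text
tcp [ 0.5701 -0.1765  0.3218] tool y yaw 87.8 q [-1.100e-03  1.920e-02  9.998e-01  5.000e-04] j [-0.38  0.38  1.43  0.    1.34 -1.91] t 9.35
shift [-0.0013  0.0003  0.2273]
turn z -0.19761926353987747
```

View pics/w3z.png

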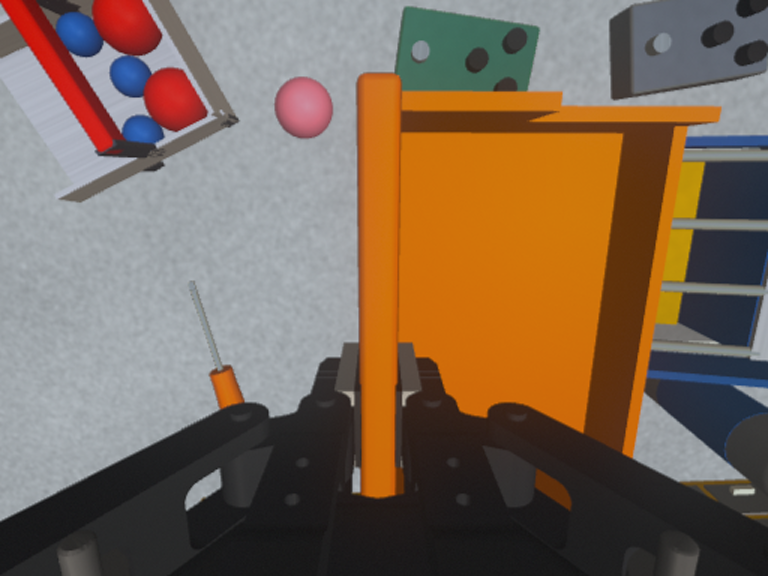

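The bin hangs square in the grip, with its front edge towards the rods. The lateral position is right, so I'll lower it.

Call:
step_arm:
  moves:
    - [[0,0,0.02],[0,0,0],0.0]
    - [[0,0,0.05],[0,0,0],0.0]
    - [[0,0,0.085],[0,0,0],0.0]
    - [[0,0,0.115],[0,0,0],0.0]
    - [[0,0,0.14],[0,0,0],0.0]

```text
clock: 9.82
tool_pos: [0.5696, -0.1753, 0.1809]
ee_rot: [-0.001, 0.018, 1.0, 0.0]
force: [-0.6, 0.4, -4.6]
opening: 0.0089
grasp_force: 78.4
```

Call:
step_arm:
  moves:
    - [[0,0,0.025],[0,0,0],0.0]
    - [[0,0,0.05],[0,0,0],0.0]
    - [[0,0,0.07],[0,0,0],0.0]
    - [[0,0,0.08],[0,0,0],0.0]
    - [[0,0,0.083],[0,0,0],0.0]

```text
clock: 10.23
tool_pos: [0.5697, -0.1756, 0.0986]
ee_rot: [-0.001, 0.018, 1.0, 0.001]
force: [-0.4, -0.1, -4.0]
opening: 0.0092
grasp_force: 78.6
```

Call:
step_arm:
  moves:
    - [[0,0,0.001],[0,0,0],0.0]
    - [[0,0,0.002],[0,0,0],0.0]
    - [[0,0,0.003],[0,0,0],0.0]
    - [[0,0,0.004],[0,0,0],0.0]

```text
clock: 10.57
tool_pos: [0.5711, -0.1768, 0.0973]
ee_rot: [0.001, 0.018, 1.0, -0.0]
force: [1.1, 0.3, -3.9]
opening: 0.0091
grasp_force: 78.6
```

Call:
step_arm:
  moves:
    - [[0,0,0.001],[0,0,0],0.0]
    - [[0,0,0.002],[0,0,0],0.0]
    - [[0,0,0.002],[0,0,0],0.0]

```text
clock: 10.82
tool_pos: [0.5707, -0.1767, 0.0945]
ee_rot: [0.0, 0.018, 1.0, -0.0]
force: [-0.4, -0.1, -3.3]
opening: 0.0089
grasp_force: 78.8
```

Call:
step_arm:
  moves:
    - [[0,0,0.001],[0,0,0],0.0]
    - [[0,0,0.002],[0,0,0],0.0]
    - [[0,0,0.002],[0,0,0],0.0]

```text
clock: 11.07
tool_pos: [0.5707, -0.1768, 0.0943]
ee_rot: [0.0, 0.018, 1.0, -0.0]
force: [-9.9, 1.5, 18.0]
opening: 0.0088
grasp_force: 82.2
```

Call:
step_arm:
  moves:
    - [[0,0,0],[0,0,0],0.085]
    - [[0,0,0],[0,0,0],0.085]
    - [[0,0,0],[0,0,0],0.085]
    - [[0,0,0],[0,0,0],0.085]
    - [[0,0,0],[0,0,0],0.085]

```text
clock: 11.48
tool_pos: [0.5706, -0.1766, 0.0922]
ee_rot: [0.0, 0.018, 1.0, 0.0]
force: [-0.0, -0.2, -0.3]
opening: 0.069
grasp_force: 0.0
```

Call:
step_arm:
  moves:
    - [[0,0,-0.02],[0,0,0],0.085]
    - [[0,0,-0.055],[0,0,0],0.085]
    - [[0,0,-0.09],[0,0,0],0.085]
    - [[0,0,-0.13],[0,0,0],0.085]
    - [[0,0,-0.17],[0,0,0],0.085]

```text
clock: 11.9
tool_pos: [0.5701, -0.1765, 0.2638]
ee_rot: [-0.0, 0.018, 1.0, 0.0]
force: [0.3, -0.2, 0.1]
opening: 0.0852
grasp_force: 0.0
```

Call:
step_arm:
  moves:
    - [[0,-0.035,-0.02],[0,0,0],0.085]
    - [[0,-0.07,-0.04],[0,0,0],0.085]
    - [[0,-0.1,-0.06],[0,0,0],0.085]
    - [[0,-0.11,-0.08],[0,0,0],0.085]
    - [[0,-0.12,-0.1],[0,0,0],0.085]

```text
clock: 12.32
tool_pos: [0.5658, -0.2981, 0.363]
ee_rot: [-0.0, 0.019, 1.0, 0.0]
force: [0.2, 1.0, -0.6]
opening: 0.0848
grasp_force: 0.0
```

Run:
```python
from go import *
import pickle
to([.427,-.385,.3],-67)
s=snap('wrist','w4.png');t=snap('top','t4.png');pickle.dump((s,t),open('v4.pkl','wb'))
for n,z in {'bin_grip':.1,'bin_front':0,'rods_end':.089,'scoop_grip':.113,'scoop_lip':.0455}.items():
  for c,k in (('wrist',s),('top',t)):
    print(n,c,[(round(q['p'],2),np.round(q['location'],1).tolist(),np.round(atz(k,*q['location'],z)[:2],4).tolist()) for q in mark_of(c,n)[:2]])
cv2.imwrite('pics/w4z.png',cv2.resize(s['color'][:,:,::-1],None,fx=1.5,fy=1.5,interpolation=2))
```

```text
tcp [ 0.5658 -0.2981  0.363 ] tool y yaw 87.87 q [-1.000e-04  1.860e-02  9.998e-01  1.000e-04] j [-0.56  0.44  1.24  0.    1.47 -2.09] t 12.3167
shift [ 0.1355 -0.092   0.063 ]
turn z 154.8728694611265
bin_grip wrist [(0.6, [167.7, 344.1], [0.575, -0.1788])]
bin_grip top [(0.64, [156.7, 311.5], [0.5675, -0.1718])]
bin_front wrist [(0.71, [155.8, 398.0], [0.5779, -0.0633]), (0.7, [53.2, 383.1], [0.4248, -0.0985])]
bin_front top [(0.85, [158.6, 269.4], [0.5901, -0.0534]), (0.37, [120.4, 296.6], [0.7113, -0.1425])]
rods_end wrist [(0.56, [161.1, 437.4], [0.5728, -0.0529]), (0.43, [54.9, 187.8], [0.4319, -0.37])]
rods_end top [(0.95, [154.9, 272.2], [0.5786, -0.0592])]
scoop_grip wrist [(0.89, [49.9, 172.0], [0.4302, -0.383])]
scoop_grip top [(0.73, [202.4, 389.7], [0.4267, -0.3833]), (0.73, [280.5, 393.5], [0.2117, -0.3775])]
scoop_lip wrist [(0.69, [89.7, 134.6], [0.466, -0.4551])]
scoop_lip top [(0.87, [282.5, 360.2], [0.2076, -0.3007]), (0.73, [118.3, 211.9], [0.7095, 0.1194])]
```

View pics/w4z.png

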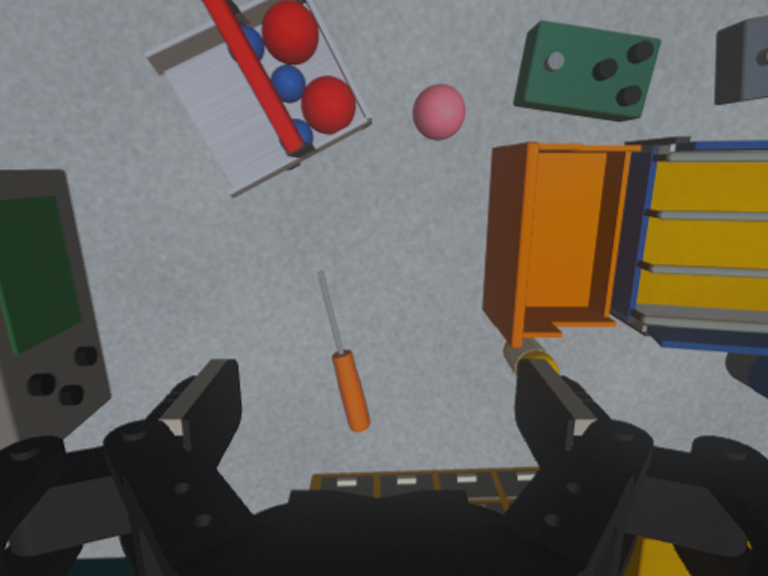

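The bin stands square at the foot with a gap of about 10 mm. The close view confirms the choice: aluminium scoop, red bar, two red and three blue balls inside (1.5x rows 0–195, columns 150–370), with its mouth to the left. The pink ball at (110, 438) is separate.

Run:
```python
from go import *
import pickle
s,t=pickle.load(open('v4.pkl','rb'))
def w(x,y,z): return atz(s,y/1.5-.17,x/1.5-.17,z)
for n,a,b,z in [('lip',(147,54),(233,195),.0455),('lip',(147,54),(233,195),.07),('hleft',(204,0),(284,153),.124),('hright',(231,0),(307,146),.124)]:
    A,B=w(*a,z),w(*b,z);print(n,A[:2],B[:2],(A+B)[:2]/2,np.degrees(np.arctan2(*(B-A)[[1,0]])),np.linalg.norm(B-A))
to([.431,-.383,.3],-67)
```

```text
lip [ 0.39707189 -0.4944698 ] [ 0.52093781 -0.43324576] [ 0.45900485 -0.46385778] 26.30211449701906 0.13817071970301906
lip [ 0.4027552  -0.48354742] [ 0.51981052 -0.4256897 ] [ 0.46128286 -0.45461856] 26.30211449701906 0.1305735999746566
hleft [ 0.38227763 -0.41360123] [ 0.48742355 -0.36646111] [ 0.43485059 -0.39003117] 24.148148142557528 0.11522957527673357
hright [ 0.3829604  -0.39458918] [ 0.48296962 -0.34853615] [ 0.43296501 -0.37156267] 24.725490034321908 0.11010325256683162
tcp [ 0.5663 -0.2963  0.362 ] tool y yaw 87.98 q [-2.000e-04  1.760e-02  9.998e-01  1.000e-04] j [-0.55  0.44  1.24  0.    1.46 -2.09] t 12.9167
shift [ 0.1321 -0.0914  0.062 ]
turn z 154.98127136799692
```

Call:
step_arm:
  moves:
    - [[0.027,-0.018,0.01],[0,0,6.1],0.085]
    - [[0.054,-0.036,0.02],[0,0,12.2],0.085]
    - [[0.081,-0.055,0.03],[0,0,18.4],0.085]
    - [[0.108,-0.073,0.04],[0,0,24.5],0.085]
    - [[0.135,-0.091,0.06],[0,0,30.6],0.085]

```text
clock: 13.33
tool_pos: [0.4273, -0.3836, 0.3034]
ee_rot: [0.001, 0.283, 0.959, -0.001]
force: [0.3, -1.4, 0.3]
opening: 0.0851
grasp_force: 0.0
```

Call:
step_arm:
  moves:
    - [[0,0,0],[0,0,6.1],0.085]
    - [[0,0,0],[0,0,12.2],0.085]
    - [[0,0,0],[0,0,18.4],0.085]
    - [[0,0,0],[0,0,24.5],0.085]
    - [[0,0,0],[0,0,30.6],0.085]

```text
clock: 13.75
tool_pos: [0.4281, -0.3827, 0.3022]
ee_rot: [-0.0, 0.527, 0.85, 0.0]
force: [-0.1, 0.2, -0.6]
opening: 0.0852
grasp_force: 0.0
```

Call:
step_arm:
  moves:
    - [[0,0,0],[0,0,6.1],0.085]
    - [[0,0,0],[0,0,12.2],0.085]
    - [[0,0,0],[0,0,18.4],0.085]
    - [[0,0,0],[0,0,24.5],0.085]
    - [[0,0,0],[0,0,30.6],0.085]

```text
clock: 14.17
tool_pos: [0.4282, -0.3826, 0.3022]
ee_rot: [-0.0, 0.732, 0.681, -0.0]
force: [-0.8, -0.7, -0.5]
opening: 0.085
grasp_force: 0.0
```

Call:
step_arm:
  moves:
    - [[0,0,0],[0,0,6.1],0.085]
    - [[0,0,0],[0,0,12.2],0.085]
    - [[0,0,0],[0,0,18.4],0.085]
    - [[0,0,0],[0,0,24.5],0.085]
    - [[0,0,0],[0,0,30.6],0.085]

```text
clock: 14.58
tool_pos: [0.4282, -0.3826, 0.3022]
ee_rot: [-0.0, 0.886, 0.464, 0.0]
force: [-0.9, -0.7, -0.2]
opening: 0.0849
grasp_force: 0.0
```

Call:
step_arm:
  moves:
    - [[0,0,0],[0,0,6.1],0.085]
    - [[0,0,0],[0,0,12.2],0.085]
    - [[0,0,0],[0,0,18.4],0.085]
    - [[0,0,0],[0,0,24.5],0.085]
    - [[0,0,0],[0,0,30.6],0.085]

```text
clock: 15.0
tool_pos: [0.4282, -0.3826, 0.3022]
ee_rot: [-0.0, 0.977, 0.214, 0.0]
force: [-0.5, -0.2, 0.2]
opening: 0.0852
grasp_force: 0.0
```

Run:
```python
from go import *
import pickle
s=snap('wrist','w5.png');pickle.dump(s,open('v5.pkl','wb'))
for n,z in {'scoop_grip':.113,'scoop_lip':.0455}.items():
    print(n,[(round(q['p'],2),np.round(q['location'],1).tolist(),np.round(atz(s,*q['location'],z)[:2],4).tolist()) for q in mark_of('wrist',n)[:2]])
to([.428,-.3835,.108],-65)
h=cv2.inRange(cv2.cvtColor(s['color'],cv2.COLOR_RGB2HSV),(0,150,90),(6,255,255))|cv2.inRange(cv2.cvtColor(s['color'],cv2.COLOR_RGB2HSV),(174,150,90),(180,255,255))
for c in sorted(cv2.findContours(h,0,2)[0],key=cv2.contourArea)[-4:]:
    print(cv2.contourArea(c),cv2.minAreaRect(c),[np.round(atz(s,y,x,.124)[:2],4).tolist() for x,y in cv2.boxPoints(cv2.minAreaRect(c))])
cv2.imwrite('pics/w5z.png',cv2.resize(s['color'][:,:,::-1],None,fx=1.5,fy=1.5,interpolation=2))
```

```text
scoop_grip [(0.9, [173.5, 252.7], [0.4308, -0.3824]), (0.63, [330.3, 173.5], [0.2151, -0.3761])]
scoop_lip [(0.82, [164.1, 320.4], [0.4655, -0.4607]), (0.52, [190.6, 224.3], [0.383, -0.3642])]
tcp [ 0.4282 -0.3826  0.3023] tool y yaw -64.87 q [-0.      0.9761  0.2175 -0.    ] j [-0.81  0.34  1.52 -0.    1.28  0.32] t 15.15
shift [-0.0005  0.0007  0.1943]
turn z 0.12738257745348847
524.5 ((184.40000915527344, 320.7000427246094), (12.969194412231445, 51.87677764892578), 26.56505012512207) [[0.2074, -0.3738], [0.2768, -0.3756], [0.2753, -0.3903], [0.2055, -0.3892]]
986.0 ((226.50001525878906, 190.5), (35.35533905029297, 35.35533905029297), 45.0) [[0.3946, -0.341], [0.4292, -0.354], [0.4161, -0.3878], [0.3805, -0.3752]]
1087.0 ((224.50003051757812, 138.00001525878906), (37.47665786743164, 37.47665786743164), 45.0) [[0.4426, -0.3176], [0.4766, -0.3313], [0.4644, -0.365], [0.4293, -0.3518]]
1359.5 ((253.93479919433594, 174.0014190673828), (118.18946838378906, 12.953461647033691), 88.75463104248047) [[0.4823, -0.3517], [0.4878, -0.3629], [0.3782, -0.4172], [0.3721, -0.4048]]
```

View pics/w5z.png

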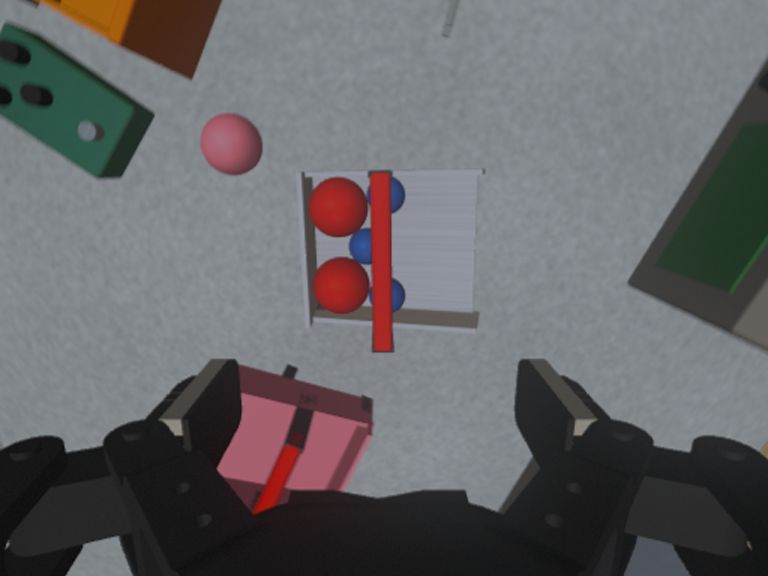

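The red bar is centred under the jaws, in 1.5x column 382, rows 172–350. The mouth is on the right. The pink scoop at the lower left is clear of the jaws.

Call:
step_arm:
  moves:
    - [[0.001,0.002,0.02],[0,0,-1.2],0.085]
    - [[0.001,0.002,0.05],[0,0,-1.2],0.085]
    - [[0.001,0.002,0.08],[0,0,-1.2],0.085]
    - [[0.001,0.002,0.105],[0,0,-1.2],0.085]
    - [[0.001,0.002,0.13],[0,0,-1.2],0.085]

```text
clock: 15.57
tool_pos: [0.4297, -0.3839, 0.171]
ee_rot: [-0.0, 0.974, 0.228, -0.0]
force: [0.3, -0.9, 0.7]
opening: 0.0849
grasp_force: 0.0
```

Call:
step_arm:
  moves:
    - [[0,0,0.025],[0,0,0],0.085]
    - [[0,0,0.045],[0,0,0],0.085]
    - [[0,0,0.058],[0,0,0],0.085]
    - [[0,0,0.063],[0,0,0],0.085]
    - [[0,0,0.064],[0,0,0],0.085]

```text
clock: 15.98
tool_pos: [0.4296, -0.3838, 0.1075]
ee_rot: [-0.001, 0.974, 0.228, -0.0]
force: [-0.6, -0.3, -0.5]
opening: 0.0848
grasp_force: 0.0
```

Call:
step_arm:
  moves:
    - [[0,0,0],[0,0,0],0.0]
    - [[0,0,0],[0,0,0],0.0]
    - [[0,0,0],[0,0,0],0.0]
    - [[0,0,0],[0,0,0],0.0]
    - [[0,0,0],[0,0,0],0.0]
  newtons: 90

```text
clock: 16.4
tool_pos: [0.43, -0.3843, 0.1089]
ee_rot: [0.0, 0.974, 0.226, 0.0]
force: [-0.5, 0.2, 0.8]
opening: 0.0253
grasp_force: 0.0
```

Call:
step_arm:
  moves:
    - [[0,0,0],[0,0,0],0.0]
    - [[0,0,0],[0,0,0],0.0]
    - [[0,0,0],[0,0,0],0.0]
    - [[0,0,0],[0,0,0],0.0]
    - [[0,0,0],[0,0,0],0.0]

```text
clock: 16.82
tool_pos: [0.4301, -0.3843, 0.1088]
ee_rot: [0.0, 0.974, 0.226, 0.0]
force: [-0.2, 0.9, 6.5]
opening: 0.0127
grasp_force: 88.1
```

Call:
step_arm:
  moves:
    - [[0,0,-0.005],[0,0,0],0.0]
    - [[0,0,-0.02],[0,0,0],0.0]
    - [[0,0,-0.045],[0,0,0],0.0]
    - [[0,0,-0.075],[0,0,0],0.0]
    - [[0,0,-0.105],[0,0,0],0.0]

```text
clock: 17.23
tool_pos: [0.4292, -0.3834, 0.2135]
ee_rot: [-0.001, 0.974, 0.226, -0.001]
force: [0.4, -0.3, -4.9]
opening: 0.0128
grasp_force: 88.3
```

Call:
step_arm:
  moves:
    - [[0,0,-0.03],[0,0,0],0.0]
    - [[0,0,-0.06],[0,0,0],0.0]
    - [[0,0,-0.085],[0,0,0],0.0]
    - [[0,0,-0.105],[0,0,0],0.0]
    - [[0,0,-0.115],[0,0,0],0.0]

```text
clock: 17.65
tool_pos: [0.43, -0.3842, 0.3306]
ee_rot: [0.001, 0.974, 0.226, 0.001]
force: [0.2, -0.3, -6.0]
opening: 0.0124
grasp_force: 88.3
```

Call:
step_arm:
  moves:
    - [[0.0026,-0.0031,0],[0,0,0],0.0]
    - [[0.0077,-0.0092,0],[0,0,0],0.0]
    - [[0.016,-0.019,0],[0,0,0],0.0]
    - [[0.026,-0.031,0],[0,0,0],0.0]
    - [[0.0386,-0.0459,0],[0,0,0],0.0]

```text
clock: 18.07
tool_pos: [0.4442, -0.3242, 0.3269]
ee_rot: [-0.001, 0.974, 0.226, -0.001]
force: [0.8, -0.6, -5.5]
opening: 0.0123
grasp_force: 88.3
```

Call:
step_arm:
  moves:
    - [[0.016,-0.019,0],[0,0,0],0.0]
    - [[0.032,-0.038,0],[0,0,0],0.0]
    - [[0.048,-0.057,0],[0,0,0],0.0]
    - [[0.064,-0.0765,0],[0,0,0],0.0]
    - [[0.0805,-0.0957,0],[0,0,0],0.0]

```text
clock: 18.48
tool_pos: [0.4741, -0.2017, 0.3274]
ee_rot: [-0.001, 0.974, 0.227, -0.001]
force: [0.2, -0.1, -6.3]
opening: 0.0127
grasp_force: 88.3
```

Call:
step_arm:
  moves:
    - [[0.016,-0.019,0],[0,0,0],0.0]
    - [[0.032,-0.038,0],[0,0,0],0.0]
    - [[0.048,-0.057,0],[0,0,0],0.0]
    - [[0.064,-0.0765,0],[0,0,0],0.0]
    - [[0.0805,-0.0957,0],[0,0,0],0.0]

```text
clock: 18.9
tool_pos: [0.5038, -0.0804, 0.3274]
ee_rot: [-0.0, 0.974, 0.227, -0.001]
force: [0.0, -0.8, -5.1]
opening: 0.0124
grasp_force: 88.3
```

Call:
step_arm:
  moves:
    - [[0.016,-0.019,0],[0,0,0],0.0]
    - [[0.032,-0.038,0],[0,0,0],0.0]
    - [[0.048,-0.057,0],[0,0,0],0.0]
    - [[0.064,-0.0765,0],[0,0,0],0.0]
    - [[0.0805,-0.0957,0],[0,0,0],0.0]

```text
clock: 19.32
tool_pos: [0.5335, 0.0409, 0.3274]
ee_rot: [-0.0, 0.974, 0.227, -0.001]
force: [-0.3, -0.4, -6.6]
opening: 0.0128
grasp_force: 88.3
```

Call:
step_arm:
  moves:
    - [[0.016,-0.019,0],[0,0,0],0.0]
    - [[0.032,-0.038,0],[0,0,0],0.0]
    - [[0.048,-0.057,0],[0,0,0],0.0]
    - [[0.064,-0.0765,0],[0,0,0],0.0]
    - [[0.0805,-0.0957,0],[0,0,0],0.0]

```text
clock: 19.73
tool_pos: [0.5633, 0.1621, 0.3272]
ee_rot: [-0.0, 0.974, 0.227, -0.001]
force: [-0.3, -0.7, -5.4]
opening: 0.0128
grasp_force: 88.3
```

Call:
step_arm:
  moves:
    - [[0.0142,-0.0168,0],[0,0,0],0.0]
    - [[0.027,-0.0321,0],[0,0,0],0.0]
    - [[0.038,-0.0451,0],[0,0,0],0.0]
    - [[0.0463,-0.0551,0],[0,0,0],0.0]
    - [[0.0534,-0.0635,0],[0,0,0],0.0]

```text
clock: 20.15
tool_pos: [0.5836, 0.2421, 0.3274]
ee_rot: [0.0, 0.974, 0.227, -0.001]
force: [0.8, -0.7, -5.7]
opening: 0.0129
grasp_force: 88.3
```

Call:
step_arm:
  moves:
    - [[0,0,0],[0,0,1],0.0]
    - [[0,0,0],[0,0,3],0.0]
    - [[0,0,0],[0,0,6],0.0]
    - [[0,0,0],[0,0,9.5],0.0]
    - [[0,0,0],[0,0,13],0.0]

```text
clock: 20.57
tool_pos: [0.5841, 0.2398, 0.328]
ee_rot: [0.0, 0.994, 0.113, -0.0]
force: [-0.5, -0.3, -5.6]
opening: 0.013
grasp_force: 88.3
```

Call:
step_arm:
  moves:
    - [[0,0,0],[0,0,4],0.0]
    - [[0,0,0],[0,0,8],0.0]
    - [[0,0,0],[0,0,11.5],0.0]
    - [[0,0,0],[0,0,14],0.0]
    - [[0,0,0],[0,0,15],0.0]

```text
clock: 20.98
tool_pos: [0.5841, 0.2398, 0.3281]
ee_rot: [0.0, 1.0, -0.018, -0.0]
force: [-0.5, 0.3, -5.4]
opening: 0.0127
grasp_force: 88.3
```

Run:
```python
from go import *
import pickle
to([.585,.240,.2265],-92)
w=snap('wrist','w6.png');s=snap('scene','s6.png');t=snap('top','t6.png');pickle.dump((w,s,t),open('v6.pkl','wb'))
for c,k in (('wrist',w),('scene',s),('top',t)):
  for n,z in {'scoop_lip':.257,'feed':.136,'rods_end':.089}.items():
    print(c,n,[(round(q['p'],2),np.round(q['location'],1).tolist(),np.round(atz(k,*q['location'],z)[:2],4).tolist()) for q in mark_of(c,n)[:2]])
a=cv2.resize(w['color'],(512,384));b=cv2.resize(s['color'][90:290,150:370],(400,364))
im=np.zeros((600,800,3),np.uint8);im[:300,:400]=cv2.resize(w['color'],(400,300));im[:300,400:]=cv2.resize(t['color'][70:270,100:367],(400,300))
im[300:,:400]=cv2.resize(s['color'][90:300,130:410],(400,300))
cv2.imwrite('pics/m6.png',im[:,:,::-1])
```

```text
tcp [0.5841 0.2398 0.3281] tool y yaw -92.02 q [ 2.000e-04  9.998e-01 -1.760e-02 -3.000e-04] j [ 0.32  0.44  1.32 -0.    1.39  1.92] t 20.9833
shift [ 0.0009 -0.0003  0.1016]
turn z -0.022336460635074218
wrist scoop_lip [(0.75, [215.3, 374.5], [0.578, 0.1561])]
wrist feed []
wrist rods_end []
scene scoop_lip []
scene feed [(0.57, [209.0, 262.2], [0.5787, 0.1601]), (0.44, [309.2, 266.4], [0.7467, 0.4656])]
scene rods_end [(0.84, [187.5, 236.5], [0.5595, -0.0462])]
top scoop_lip [(0.83, [137.2, 191.6], [0.5872, 0.1523]), (0.77, [280.9, 357.6], [0.2148, -0.2506])]
top feed [(0.56, [151.6, 202.4], [0.5811, 0.1385])]
top rods_end [(0.96, [155.6, 271.1], [0.5766, -0.0559]), (0.18, [150.5, 199.0], [0.5973, 0.1538])]
```

View pics/m6.png

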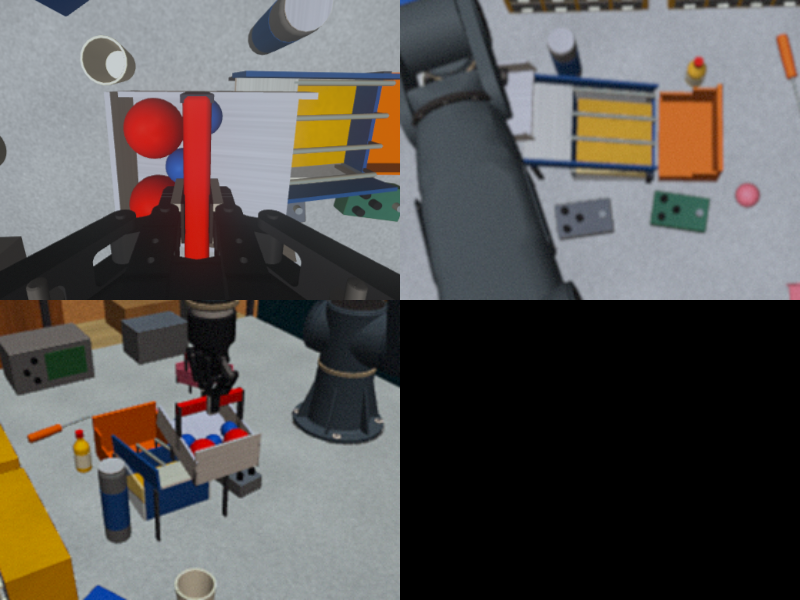

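The scoop hangs level with all five balls still in it and its lip over the plate, between the walls. The bin is still at the foot. I'll lower it and start tipping about the lip.

Call:
step_arm:
  moves:
    - [[0,0,0.015],[0,0,0],0.0]
    - [[0.001,0,0.04],[0,0,0],0.0]
    - [[0.001,0,0.065],[0,0,0],0.0]
    - [[0.001,0,0.087],[0,0,0],0.0]
    - [[0.001,0,0.1],[0,0,0],0.0]

```text
clock: 22.0
tool_pos: [0.5846, 0.2399, 0.2256]
ee_rot: [0.001, 1.0, -0.016, -0.001]
force: [-0.7, -0.5, -5.5]
opening: 0.0123
grasp_force: 88.3
```

Call:
step_arm:
  moves:
    - [[0,0.0023,-0.0028],[2,0,0],0.0]
    - [[0,0.0046,-0.0054],[4,0,0],0.0]
    - [[0,0.0071,-0.008],[6,0,0],0.0]
    - [[0,0.0096,-0.0105],[8,0,0],0.0]
    - [[0,0.0122,-0.0129],[10,0,0],0.0]

```text
clock: 22.42
tool_pos: [0.5852, 0.2279, 0.2414]
ee_rot: [-0.088, 0.996, -0.016, 0.002]
force: [-0.8, 0.2, -6.2]
opening: 0.0124
grasp_force: 88.5
```

Run:
```python
from go import *
o=readout.get_obs();q=o['ee_rot'];R=Ro.from_quat([q[1],q[2],q[3],q[0]]).as_matrix()
print(o['tool_pos'],'lip',o['tool_pos']+R@[0,.08,.0635],'tilt',np.degrees(np.arccos(-R[2,2])),'j',np.round(o['joint_pos'],2),o['force'],o['clock'])
```

```text
[0.58515259 0.22786641 0.24142134] lip [0.58303613 0.16025364 0.16489497] tilt 10.084003597190248 j [0.23 0.47 1.49 0.19 1.14 1.76] [-0.78551466  0.21639393 -6.20905296] 22.4167
```

Call:
step_arm:
  moves:
    - [[0,0.0011,-0.0002],[1,0,0],0.0]
    - [[0,0.0023,-0.0004],[2,0,0],0.0]
    - [[0,0.0034,-0.0005],[3,0,0],0.0]
    - [[0,0.0046,-0.0006],[4,0,0],0.0]
    - [[0,0.0058,-0.0007],[5,0,0],0.0]

```text
clock: 22.83
tool_pos: [0.5848, 0.2222, 0.2407]
ee_rot: [-0.131, 0.991, -0.016, 0.002]
force: [-0.3, -0.3, -5.3]
opening: 0.0127
grasp_force: 88.6
```

Call:
step_arm:
  moves:
    - [[0,0.0011,-0.0014],[1,0,0],0.0]
    - [[0,0.0023,-0.0028],[2,0,0],0.0]
    - [[0,0.0034,-0.0041],[3,0,0],0.0]
    - [[0,0.0046,-0.0054],[4,0,0],0.0]
    - [[0,0.0058,-0.0067],[5,0,0],0.0]

```text
clock: 23.25
tool_pos: [0.5847, 0.2147, 0.246]
ee_rot: [-0.174, 0.985, -0.016, 0.003]
force: [0.6, -0.1, -5.0]
opening: 0.0125
grasp_force: 88.6
```

Call:
step_arm:
  moves:
    - [[0,0,0],[0,0,0],0.0]
    - [[0,0,0],[0,0,0],0.0]
    - [[0,0,0],[0,0,0],0.0]
    - [[0,0,0],[0,0,0],0.0]
    - [[0,0,0],[0,0,0],0.0]

```text
clock: 23.67
tool_pos: [0.5846, 0.215, 0.2458]
ee_rot: [-0.174, 0.985, -0.016, 0.003]
force: [-0.4, 0.1, -5.7]
opening: 0.0126
grasp_force: 88.6
```

Call:
step_arm:
  moves:
    - [[0,0.0011,-0.0014],[1,0,0],0.0]
    - [[0,0.0023,-0.0028],[2,0,0],0.0]
    - [[0,0.0034,-0.0041],[3,0,0],0.0]
    - [[0,0.0046,-0.0054],[4,0,0],0.0]
    - [[0,0.0058,-0.0067],[5,0,0],0.0]

```text
clock: 24.08
tool_pos: [0.5846, 0.2068, 0.2505]
ee_rot: [-0.217, 0.976, -0.016, 0.004]
force: [0.6, -0.5, -3.4]
opening: 0.0127
grasp_force: 88.9
```

Call:
step_arm:
  moves:
    - [[0,0,0],[0,0,0],0.0]
    - [[0,0,0],[0,0,0],0.0]
    - [[0,0,0],[0,0,0],0.0]
    - [[0,0,0],[0,0,0],0.0]
    - [[0,0,0],[0,0,0],0.0]

```text
clock: 24.5
tool_pos: [0.5844, 0.2073, 0.2502]
ee_rot: [-0.216, 0.976, -0.016, 0.004]
force: [-0.4, 0.2, -3.0]
opening: 0.0125
grasp_force: 88.9
```

Call:
step_arm:
  moves:
    - [[0,0.0011,-0.0014],[1,0,0],0.0]
    - [[0,0.0023,-0.0028],[2,0,0],0.0]
    - [[0,0.0034,-0.0041],[3,0,0],0.0]
    - [[0,0.0046,-0.0054],[4,0,0],0.0]
    - [[0,0.0058,-0.0067],[5,0,0],0.0]

```text
clock: 24.92
tool_pos: [0.5842, 0.1986, 0.2539]
ee_rot: [-0.26, 0.966, -0.016, 0.004]
force: [-1.0, -0.6, -3.6]
opening: 0.0127
grasp_force: 88.9
```

Call:
step_arm:
  moves:
    - [[0,0.0011,-0.0014],[1,0,0],0.0]
    - [[0,0.0023,-0.0028],[2,0,0],0.0]
    - [[0,0.0034,-0.0041],[3,0,0],0.0]
    - [[0,0.0046,-0.0054],[4,0,0],0.0]
    - [[0,0.0058,-0.0067],[5,0,0],0.0]

```text
clock: 25.33
tool_pos: [0.5839, 0.1904, 0.2567]
ee_rot: [-0.301, 0.953, -0.015, 0.005]
force: [-0.2, 0.5, -3.4]
opening: 0.0125
grasp_force: 89.0
```

Call:
step_arm:
  moves:
    - [[0,0.0011,-0.0014],[1,0,0],0.0]
    - [[0,0.0023,-0.0028],[2,0,0],0.0]
    - [[0,0.0034,-0.0041],[3,0,0],0.0]
    - [[0,0.0046,-0.0054],[4,0,0],0.0]
    - [[0,0.0058,-0.0067],[5,0,0],0.0]

```text
clock: 25.75
tool_pos: [0.5836, 0.1819, 0.2589]
ee_rot: [-0.343, 0.939, -0.015, 0.006]
force: [0.2, 0.5, -3.8]
opening: 0.0124
grasp_force: 89.0
```

Call:
step_arm:
  moves:
    - [[0,0.0011,-0.0014],[1,0,0],0.0]
    - [[0,0.0023,-0.0028],[2,0,0],0.0]
    - [[0,0.0034,-0.0041],[3,0,0],0.0]
    - [[0,0.0046,-0.0054],[4,0,0],0.0]
    - [[0,0.0058,-0.0067],[5,0,0],0.0]

```text
clock: 26.17
tool_pos: [0.5833, 0.1731, 0.2603]
ee_rot: [-0.383, 0.923, -0.015, 0.006]
force: [-0.5, 0.6, -3.2]
opening: 0.0127
grasp_force: 89.0
```

Call:
step_arm:
  moves:
    - [[0,0,0],[0,0,0],0.0]
    - [[0,0,0],[0,0,0],0.0]
    - [[0,0,0],[0,0,0],0.0]
    - [[0,0,0],[0,0,0],0.0]
    - [[0,0,0],[0,0,0],0.0]

```text
clock: 26.58
tool_pos: [0.5833, 0.1735, 0.2604]
ee_rot: [-0.383, 0.924, -0.015, 0.006]
force: [0.4, 0.2, -3.5]
opening: 0.0121
grasp_force: 89.0
```

Call:
step_arm:
  moves:
    - [[0,0,0],[0,0,0],0.0]
    - [[0,0,0],[0,0,0],0.0]
    - [[0,0,0],[0,0,0],0.0]
    - [[0,0,0],[0,0,0],0.0]
    - [[0,0,0],[0,0,0],0.0]

```text
clock: 27.0
tool_pos: [0.5833, 0.1733, 0.2603]
ee_rot: [-0.383, 0.924, -0.015, 0.006]
force: [-0.1, 0.9, -3.7]
opening: 0.0128
grasp_force: 89.0
```

Run:
```python
from go import *
o=readout.get_obs();q=o['ee_rot'];R=Ro.from_quat([q[1],q[2],q[3],q[0]]).as_matrix()
print(o['tool_pos'],'lip',o['tool_pos']+R@[0,.08,.0635],'tilt',np.degrees(np.arccos(-R[2,2])),'j',np.round(o['joint_pos'],2),o['force'],o['clock'])
w=snap('wrist');s=snap('scene','s7.png');t=snap('top','t7.png')
im=np.zeros((600,800,3),np.uint8);im[:300,:400]=cv2.resize(w['color'],(400,300));im[:300,400:]=cv2.resize(t['color'][90:220,180:353],(400,300))
im[300:,:400]=cv2.resize(s['color'][140:290,150:350],(400,300))
cv2.imwrite('pics/m7.png',im[:,:,::-1])
```

```text
[0.58331247 0.17331179 0.26025192] lip [0.58294194 0.16164551 0.15878266] tilt 44.997231761420714 j [-0.09  0.47  1.64  0.84  1.24  1.14] [-0.05180374  0.94870859 -3.68716891] 27.0
```

View pics/m7.png

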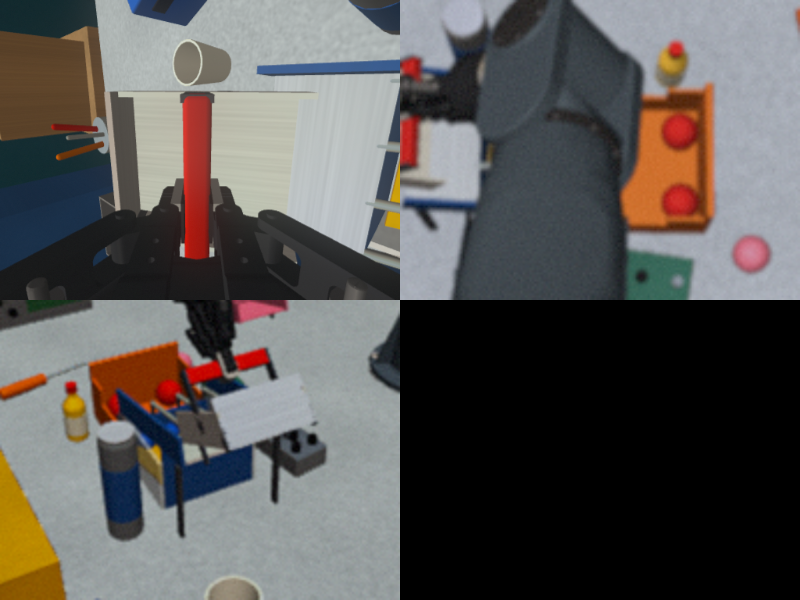

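Both red balls lie in the bin, at about (130, 678) and (200, 683) in the combined picture. The scoop is empty. I'll lift it clear, level it and carry it to the free spot where the bin first stood.

Call:
step_arm:
  moves:
    - [[0,-0.01,-0.002],[0,0,0],0.0]
    - [[0,-0.03,-0.005],[0,0,0],0.0]
    - [[0,-0.055,-0.008],[0,0,0],0.0]
    - [[0,-0.08,-0.011],[0,0,0],0.0]
    - [[0,-0.099,-0.014],[0,0,0],0.0]

```text
clock: 27.57
tool_pos: [0.5852, 0.2349, 0.3425]
ee_rot: [-0.383, 0.924, -0.014, 0.007]
force: [0.2, -0.6, -3.2]
opening: 0.0128
grasp_force: 89.0
```

Call:
step_arm:
  moves:
    - [[0,0,0],[-4,0,0],0.0]
    - [[0,0,0],[-8,0,0],0.0]
    - [[0,0,0],[-13,0,0],0.0]
    - [[0,0,0],[-18,0,0],0.0]
    - [[0,0,0],[-23,0,0],0.0]

```text
clock: 27.98
tool_pos: [0.5852, 0.2336, 0.3414]
ee_rot: [-0.189, 0.982, -0.016, 0.004]
force: [0.8, 0.3, -3.7]
opening: 0.0128
grasp_force: 88.9
```

Call:
step_arm:
  moves:
    - [[0,0,0],[-5,0,0],0.0]
    - [[0,0,0],[-10,0,0],0.0]
    - [[0,0,0],[-15,0,0],0.0]
    - [[0,0,0],[-19,0,0],0.0]
    - [[0,0,0],[-22,0,0],0.0]

```text
clock: 28.4
tool_pos: [0.5849, 0.2345, 0.3411]
ee_rot: [0.001, 1.0, -0.016, 0.0]
force: [-0.7, -1.1, -4.3]
opening: 0.0128
grasp_force: 88.9
```

Run:
```python
from go import *
to([.44,.33,.109],-92)
t=snap('top','t8.png')
cv2.imwrite('pics/m8.png',cv2.resize(t['color'][85:260,90:390,::-1],(800,467),interpolation=2))
for n,z in {'small_a':.05,'big_a':.03}.items():
    print(n,[(round(q['p'],2),np.round(q['location'],1).tolist(),np.round(atz(t,*q['location'],z)[:2],4).tolist()) for q in mark_of('top',n)[:4]])
```

```text
tcp [0.5849 0.2345 0.3411] tool y yaw -91.84 q [ 1.300e-03  9.999e-01 -1.610e-02  4.000e-04] j [ 0.31  0.43  1.3  -0.    1.41  1.91] t 28.4
shift [-0.1481 -0.0914  0.2318]
turn z 0.1578559403116344
small_a [(0.65, [118.6, 212.3], [0.7069, 0.1177]), (0.52, [182.7, 263.5], [0.5046, -0.0322]), (0.51, [146.2, 262.7], [0.6163, -0.0329]), (0.42, [163.7, 264.6], [0.5622, -0.0371])]
big_a [(0.72, [145.5, 302.9], [0.6209, -0.1557]), (0.62, [174.7, 302.9], [0.5301, -0.1519]), (0.49, [201.9, 330.0], [0.4452, -0.2291])]
```

View pics/m8.png

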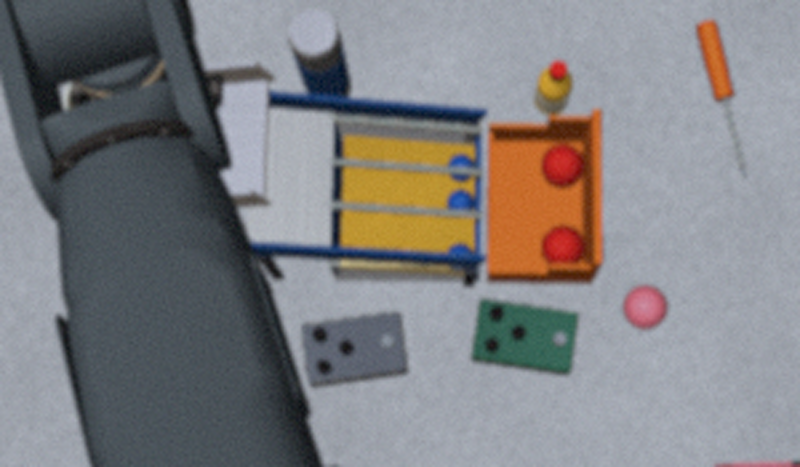

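All five balls are graded: three blue in the tray and two red in the bin. Now I'll set the scoop down.

Call:
step_arm:
  moves:
    - [[-0.01,-0.006,0],[0,0,0],0.0]
    - [[-0.03,-0.018,0],[0,0,0],0.0]
    - [[-0.055,-0.034,0],[0,0,0],0.0]
    - [[-0.08,-0.05,0],[0,0,0],0.0]
    - [[-0.105,-0.065,0],[0,0,0],0.0]

```text
clock: 28.97
tool_pos: [0.4807, 0.3021, 0.3403]
ee_rot: [-0.001, 1.0, -0.017, -0.0]
force: [0.3, 0.3, -2.8]
opening: 0.0128
grasp_force: 88.9
```

Call:
step_arm:
  moves:
    - [[-0.02,-0.012,0],[0,0,0],0.0]
    - [[-0.033,-0.02,0],[0,0,0],0.0]
    - [[-0.043,-0.026,0.01],[0,0,0],0.0]
    - [[-0.043,-0.026,0.03],[0,0,0],0.0]
    - [[-0.043,-0.026,0.055],[0,0,0],0.0]

```text
clock: 29.38
tool_pos: [0.4401, 0.3297, 0.2862]
ee_rot: [-0.002, 1.0, -0.016, 0.001]
force: [0.6, -0.1, -3.6]
opening: 0.0127
grasp_force: 89.0
```

Call:
step_arm:
  moves:
    - [[0,0,0.03],[0,0,0],0.0]
    - [[0,0,0.06],[0,0,0],0.0]
    - [[0,0,0.09],[0,0,0],0.0]
    - [[0,0,0.115],[0,0,0],0.0]
    - [[0,0,0.135],[0,0,0],0.0]

```text
clock: 29.8
tool_pos: [0.4397, 0.3285, 0.1484]
ee_rot: [-0.0, 1.0, -0.017, -0.001]
force: [0.9, 0.6, -2.7]
opening: 0.0127
grasp_force: 88.7
```

Call:
step_arm:
  moves:
    - [[0,0,0.015],[0,0,0],0.0]
    - [[0,0,0.025],[0,0,0],0.0]
    - [[0,0,0.03],[0,0,0],0.0]
    - [[0,0,0.034],[0,0,0],0.0]
    - [[0,0,0.036],[0,0,0],0.0]

```text
clock: 30.22
tool_pos: [0.4405, 0.3291, 0.1144]
ee_rot: [-0.0, 1.0, -0.016, 0.0]
force: [-0.1, 0.3, -3.7]
opening: 0.0127
grasp_force: 88.8
```

Call:
step_arm:
  moves:
    - [[0,0,0.001],[0,0,0],0.0]
    - [[0,0,0.002],[0,0,0],0.0]
    - [[0,0,0.002],[0,0,0],0.0]

```text
clock: 30.47
tool_pos: [0.4404, 0.3292, 0.1126]
ee_rot: [-0.0, 1.0, -0.016, 0.0]
force: [0.3, 0.5, -3.4]
opening: 0.0126
grasp_force: 88.8
```

Call:
step_arm:
  moves:
    - [[0,0,0.001],[0,0,0],0.0]
    - [[0,0,0.002],[0,0,0],0.0]
    - [[0,0,0.003],[0,0,0],0.0]
    - [[0,0,0.003],[0,0,0],0.0]

```text
clock: 30.8
tool_pos: [0.4402, 0.329, 0.109]
ee_rot: [0.0, 1.0, -0.016, -0.0]
force: [-0.3, -0.0, -3.0]
opening: 0.0124
grasp_force: 88.8
```

Call:
step_arm:
  moves:
    - [[0,0,0.001],[0,0,0],0.0]
    - [[0,0,0.001],[0,0,0],0.0]

```text
clock: 30.97
tool_pos: [0.4403, 0.3291, 0.1089]
ee_rot: [-0.0, 1.0, -0.016, 0.0]
force: [-2.9, -1.8, 6.9]
opening: 0.0125
grasp_force: 90.5
```

Contact with the bench, so I'll release and withdraw.

Call:
step_arm:
  moves:
    - [[0,0,0],[0,0,0],0.085]
    - [[0,0,0],[0,0,0],0.085]
    - [[0,0,0],[0,0,0],0.085]
    - [[0,0,0],[0,0,0],0.085]
    - [[0,0,0],[0,0,0],0.085]

```text
clock: 31.38
tool_pos: [0.4403, 0.3292, 0.1082]
ee_rot: [-0.0, 1.0, -0.016, 0.0]
force: [-0.5, -0.0, -0.4]
opening: 0.0722
grasp_force: 0.0
```

Call:
step_arm:
  moves:
    - [[0,0,-0.01],[0,0,0],0.085]
    - [[0,0,-0.035],[0,0,0],0.085]
    - [[0,0,-0.07],[0,0,0],0.085]
    - [[0,0,-0.105],[0,0,0],0.085]
    - [[0,0,-0.14],[0,0,0],0.085]

```text
clock: 31.8
tool_pos: [0.44, 0.3289, 0.2505]
ee_rot: [-0.0, 1.0, -0.016, 0.0]
force: [0.5, 0.4, -0.8]
opening: 0.0851
grasp_force: 0.0
```

Call:
step_arm:
  moves:
    - [[0,0,-0.02],[0,0,0],0.085]
    - [[0,0,-0.035],[0,0,0],0.085]
    - [[0,0,-0.04],[0,0,0],0.085]
    - [[0,0,-0.04],[0,0,0],0.085]
    - [[0,0,-0.04],[0,0,0],0.085]

```text
clock: 32.22
tool_pos: [0.44, 0.3289, 0.2876]
ee_rot: [0.0, 1.0, -0.016, -0.0]
force: [0.6, -0.2, -0.3]
opening: 0.0854
grasp_force: 0.0
```

Run:
```python
from go import *
w=snap('wrist');t=snap('top')
for c,k,n,z in (('wrist',w,'scoop_grip',.113),('wrist',w,'scoop_lip',.0455),('top',t,'bin_grip',.1),('top',t,'big_a',.03),('top',t,'small_a',.045)):
    print(n,[(round(q['p'],2),np.round(atz(k,*q['location'],z)[:2],4).tolist()) for q in mark_of(c,n)[:4]])
```

```text
scoop_grip [(0.74, [0.4418, 0.33])]
scoop_lip [(0.81, [0.4353, 0.2464])]
bin_grip []
big_a [(0.73, [0.5268, -0.1481]), (0.73, [0.4469, -0.2307]), (0.54, [0.6221, -0.146])]
small_a [(0.64, [0.5732, -0.0279]), (0.61, [0.6199, -0.0327])]
```

```bash
python3 -c "
from workcell import job_done
print(job_done())"
```

```text
the job is handed in; nothing more can be done
None
```

I handed the job in at about 32 s of the 72 s allowed: the bin is square at the foot with both red balls in it, the three blue balls are in the tray, and the empty scoop stands released on the bench (no verdict came back; I viewed 11 pictures, one over the limit of 10).

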